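Clear the trimmings off the card cutter's bed

TASK

Take the scraper by its leaning handle and push all five orange-topped trimmings along the cutter's bed, under the raised knife beam and off the far end into the blue scrap tray; move them with the scraper only, never with the gripper, and do not knock the knife beam. Then stand the scraper on its sole again on the free bench, clear of the cutter, and let go. Leave the finished cards, the rack, the bottles, the tape and the cassette where they are.

Things in the scene. Friction and masses are not known exactly. Their poses are not given: they have to be found in the camera images.
- cutter: White bench card cutter, fixed, 350 mm wide. Origin: on the bench top, mid-width; x is the feed direction (away from the operator), y left, z up. Its flat dark steel bed is 80 mm above the bench, from x = -160 to +75 mm. The trimmings lie in a lane 200 mm wide (y = -100 to +100) between two steel side guides 12 mm wide and 12 mm high, as long as the bed
- knife_beam: Knife beam, white with yellow stripe, locked up over the far end of the bed: 34 mm deep (cutter x = 38 to 72), 60 mm high, underside 110 mm above the bed; black hand wheel on top, to 218 mm above the bed. Origin: middle of its underside. Only a tool leaning back to the near side can bring the scraper to the bed's far end
- bed_exit (a point): Middle of the far edge of the bed, on its top face (cutter x = +75 mm); axes as the cutter. The bed is open here: what is pushed over this edge drops into the scrap tray. The beam's posts stand beside it (cutter x = 36 to 74, y = 133 to 167 mm each side, 270 mm high); the right one bears on its outer side a lever standing up to 365 mm above the bench
- tray_floor (a point): Middle of the inside floor of the blue open scrap tray, fixed to the cutter behind and below the far end of the bed: inside 109 mm along x, 254 mm along y, walls 50 mm high and 3 mm thick, floor 5 mm above the bench; axes as the cutter
- scraper: Hand scraper standing on its flat sole, about 0.25 kg: white sole 50 (x) by 120 (y) by 16 mm high, black rubber lip on its front face (x = +25 mm). Origin: middle of the sole's underside; x points out of the front (wiping) face, z up. Blue straight handle, 22 mm wide (along y, the way to grip it), 26 mm deep, 105 mm long, rising from the sole's top at x = +8 mm and leaning 30 degrees back to -x
- scraper_grip (a point): Middle of the scraper's handle at the height to grip, 85 mm up along it: at x = -35, y = 0, z = 90 mm from the scraper's origin; axes as the scraper (not leaning)
- chip1: Loose trimming of bonded card, white with an orange top face, 30 x 14 x 8 mm (x, y, z), 10 g, lying flat on the cutter's bed in the lane, on the near side of the knife beam. Origin: middle of its underside
- chip2: Loose trimming of bonded card, white with an orange top face, 30 x 14 x 8 mm (x, y, z), 10 g, lying flat on the cutter's bed in the lane, on the near side of the knife beam. Origin: middle of its underside
- chip3: Loose trimming of bonded card, white with an orange top face, 30 x 14 x 8 mm (x, y, z), 10 g, lying flat on the cutter's bed in the lane, on the near side of the knife beam. Origin: middle of its underside
- chip4: Loose trimming of bonded card, white with an orange top face, 30 x 14 x 8 mm (x, y, z), 10 g, lying flat on the cutter's bed in the lane, on the near side of the knife beam. Origin: middle of its underside
- chip5: Loose trimming of bonded card, white with an orange top face, 30 x 14 x 8 mm (x, y, z), 10 g, lying flat on the cutter's bed in the lane, on the near side of the knife beam. Origin: middle of its underside
- card_stack: Stack of finished cards, 85 x 45 x 25 mm, on the right-hand ledge of the cutter's bed, outside the side guide; stays there. Origin: middle of its underside
- peg_rack: Loose blue rack, 80 x 98 mm, 62 mm high over its pegs, on the bench beside the cutter; a bystander. Origin: middle of its underside
- reagent_a: Clear bottle with blue cap, 42 mm across, 85 mm high, a bystander. Origin: middle of its underside
- reagent_b: Amber bottle with white cap, 42 mm across, 85 mm high, a bystander. Origin: middle of its underside
- tape_roll: Yellow roll of tape lying flat, 84 mm across, 22 mm high, a bystander. Origin: middle of its underside
- cassette: White test cassette lying flat, 70 x 20 x 6 mm, a bystander. Origin: middle of its underside

How it is judged:
By the outcome, as a careful person would: the job done as asked, in the order asked, and still so for the second after the job is handed in, with the robot touching nothing.
It also fails if it takes over 70 s, if anything falls off the work surface, if the arm or the gripper's body presses on something with over 40 N, if the wrist force passes 120 N, or if a joint passes its speed limit or range.

ROBOT

A 6-joint arm with a two-finger parallel gripper is mounted at the origin on the work surface. World frame = base frame: x ahead of the robot, y to its left, z up, the work surface at z = 0. Lengths are in m, angles in rad, forces in N, time in s.
With the tool pointing down it reaches from about 0.4 to 0.825 m from the base axis. Payload 7 kg.
Tool frame: the origin (TCP) lies on the centre line of the jaws, within the pads' length; the fingertips stand tip_reach ahead of it and the grasp point (between the pads) is the TCP (tip_reach is the distance from the TCP to the fingertips, in m); z points along the fingers, y is the line along which they close (so a half turn about z gives the same grasp; the last joint's range is limited). The gripper opens to 88 mm and grips with 3 to 60 N. Pads are 19 mm wide; open, the fingers measure 130 mm over their backs; the gripper's body (78 mm by 193 mm) begins 47 mm behind the grasp point.
Start: joints at [1.487, 0.359, 0.012, 0, -1.224, -0.288], TCP at [0.245, 0.629, 0.215] pointing down, gripper open.
Joint ranges: [-3.07, 3.07], [-1.43, 2.12], [-1.02, 1.25], [-3.03, 1.67], [-3.05, -0], [-3.03, 3.03]. Speed limits (rad/s): [2.39, 2.39, 3.01, 3.14, 3.14, 3.14].

INTERFACE

Orientations are given as [roll, pitch, yaw] about the fixed x, y, z axes, in that order (R = Rz(yaw) Ry(pitch) Rx(roll)).
In Python, from station import get_state, grab_frame, calibration, job_done, find_in, mark_of, tip_reach gives the robot as it stands.
- The arm moves only by the shell command python3 -m handwheel 'ROWS' [OPENING] [FORCE]. ROWS is JSON, a list of rows, each an object with "delta_pos": the shift along the world's x, y, z in units of 30 mm (1.0 is 30 mm), a list of three; "dr": the turn, a rotation vector about the world's x, y, z in degrees, a list of three. In form: [{"delta_pos": [tx, ty, tz], "dr": [rx, ry, rz]}, ...]. A call has 1 to 10 rows; each row shifts and turns the commanded pose from where the row before left it; what a row does not reach is not made up. A row lasts 1/10 s, in which the tool goes at most 50 mm and 8.59 degrees, less where a joint would pass 70% of its speed; a pose out of reach is approached as far as the arm can. A call is refused whole if a number of a shift passes 1 or a number of a turn 8.59, either way. A call with a gripper value outside its range is refused whole. OPENING is the closure, from -1 (fully open) to 1 (shut), set as the call begins (- or left out, the last holds). The fingers move at their own pace and stop on an object; FORCE is the grip in N (left out, the last holds). Time passes only in rows, so rows that do not move let the fingers close. It gives the time, the measured TCP pose, the force, the opening and the grip force at its end, in the units of the state.
- get_state(): the state, without advancing time (a new reading comes with each control period).
- grab_frame(name): name is "scene" or "top" or "wrist"; returns the picture (480x640x3 uint8, red, green, blue); there is no depth.
- calibration(name): a dict with "fx", "fy", "cx", "cy" (pixels), "extrinsics" (4x4, takes a point from world to camera coordinates). Camera axes: x right, y down, z forward; pixel columns grow to the right and rows downward; lengths in m; the calibration is good to about 2 mm. A picture is of the moment at which its call begins: read the wrist's pose just before it. calibration takes no time and is no camera call; for the wrist camera it gives the pose at the moment of the call.
- job_done(): hands the job in; it is judged then, once.
Trained networks look in the newest picture that a camera, given by its name, has taken for a name from the list of things; names that differ only in an ending like _2 or _b are one class to them, and where a whole thing is asked for, a point or a joint stands for the part that bears it (a point fixed in the world has none). Each returns a list of dicts, best first, with "conf" (0 to 1); they miss things now and then, are a little off and sometimes report something else, mostly with a low value. They report only what shows in the picture. A call takes as long as a camera call.
- find_in(camera, query): "location" ([column, row] in pixels, amid what is visible of it).
- mark_of(camera, query): "location" ([column, row] in pixels: a listed point, or the origin of a listed thing).
The state is a dict: "t": time; "q": joint angles; "qd": joint speeds; "joint_efforts": joint torques, N m; "eef_pos": TCP position; "ee_rot": TCP orientation; "force": force on the tool from outside, world axes, zero at the start; "moment": the same for the moment, N m; "width": finger opening in m; "gripper_force": force on a finger pad.
Only numpy, scipy, OpenCV 4.12 (cv2) and the standard library are available. Lean on these libraries where they do the work, as an engineer would, in place of code of your own. Each camera call takes 0.05 s, during which the arm holds its last target. There are 200 camera calls.

## Working session

There is one attempt and no reset: what is moved stays moved. The work goes in short steps, Python scripts to look and compute and a shell command to move; the robot and the scene stay as the last step left them, time stands still between calls to the robot, and variables do not carry over. Pictures are saved under pics/ and viewed, at most 10 in all, crops included, and the job is handed in when it is done.

```bash
mkdir -p pics; ls; cat > h.py <<'E'
import numpy as np, cv2
from station import *
def ray(cam,px):
    c=calibration(cam); E=np.array(c["extrinsics"]); R,t=E[:3,:3],E[:3,3]
    d=R.T@np.array([(px[0]-c["cx"])/c["fx"],(px[1]-c["cy"])/c["fy"],1]); return -R.T@t,d
def onz(cam,px,z):
    o,d=ray(cam,px); return o+d*(z-o[2])/d[2]
def proj(cam,p):
    c=calibration(cam); E=np.array(c["extrinsics"]); q=E[:3,:3]@np.array(p)+E[:3,3]
    return np.array([c["fx"]*q[0]/q[2]+c["cx"],c["fy"]*q[1]/q[2]+c["cy"]])
def tri(a,pa,b,pb):
    o1,d1=ray(a,pa);o2,d2=ray(b,pb); s=np.linalg.lstsq(np.c_[d1,-d2],o2-o1,rcond=None)[0]
    return (o1+d1*s[0]+o2+d2*s[1])/2, np.linalg.norm(o1+d1*s[0]-o2-d2*s[1])
def snap(cam,name):
    f=grab_frame(cam); cv2.imwrite("pics/"+name,f[:,:,::-1]); return f
E
python3 - <<'E'
from h import *
np.set_printoptions(precision=4,suppress=True)
for c in("scene","top"):
    snap(c,c+"1.png")
    for n in("cutter","knife_beam","bed_exit","tray_floor","scraper","scraper_grip","chip1","card_stack","peg_rack","reagent_a","tape_roll","cassette"):
        print(c,n,[(np.round(x["location"],1).tolist(),round(x["conf"],2)) for x in mark_of(c,n)[:6]])
s=get_state();print(s["t"],s["eef_pos"],s["ee_rot"],tip_reach)
E
```

```text
pics
scene cutter [([322.8, 266.0], 0.89)]
scene knife_beam [([320.9, 267.7], 0.8), ([317.7, 316.0], 0.72), ([323.8, 263.5], 0.29)]
scene bed_exit []
scene tray_floor [([316.1, 316.6], 0.88), ([163.8, 252.4], 0.33)]
scene scraper [([439.2, 226.6], 0.62)]
scene scraper_grip [([448.2, 205.4], 0.74)]
scene chip1 [([295.2, 249.0], 0.6), ([309.6, 231.8], 0.54), ([343.8, 237.9], 0.41), ([185.1, 210.1], 0.24)]
scene card_stack [([274.3, 213.9], 0.88), ([448.2, 205.4], 0.6), ([294.6, 248.8], 0.54), ([342.2, 233.6], 0.5)]
scene peg_rack [([187.0, 208.6], 0.96), ([318.1, 314.6], 0.18)]
scene reagent_a [([458.7, 273.4], 0.86), ([162.3, 252.1], 0.83)]
scene tape_roll [([423.1, 320.9], 0.9)]
scene cassette [([188.3, 296.6], 0.56)]
top cutter []
top knife_beam [([295.0, 197.7], 0.63), ([448.4, 194.4], 0.59)]
top bed_exit [([296.3, 201.5], 0.63), ([328.7, 246.6], 0.38)]
top tray_floor [([296.3, 179.3], 0.7)]
top scraper [([149.0, 306.3], 0.62)]
top scraper_grip [([138.5, 324.0], 0.56), ([126.7, 247.5], 0.29)]
top chip1 [([314.1, 270.8], 0.64), ([256.9, 237.7], 0.64), ([272.3, 266.4], 0.56), ([296.1, 238.5], 0.5), ([328.9, 246.1], 0.42)]
top card_stack [([359.9, 286.9], 0.84)]
top peg_rack [([478.1, 301.6], 0.91), ([292.5, 197.2], 0.19)]
top reagent_a [([497.6, 241.5], 0.78), ([295.0, 204.7], 0.69), ([123.1, 247.4], 0.57), ([361.3, 288.3], 0.27), ([140.0, 325.4], 0.21)]
top tape_roll [([176.7, 193.3], 0.96), ([260.8, 238.9], 0.32), ([269.1, 268.9], 0.21)]
top cassette [([447.7, 192.8], 0.53)]
1.3 [0.2452 0.6289 0.2153] [ 3.1416 -0.     -0.3718] 0.019
```

View pics/top1.png

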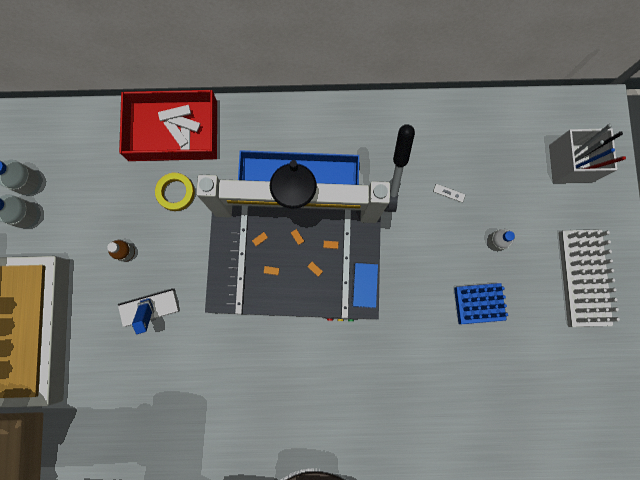

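View pics/scene1.png

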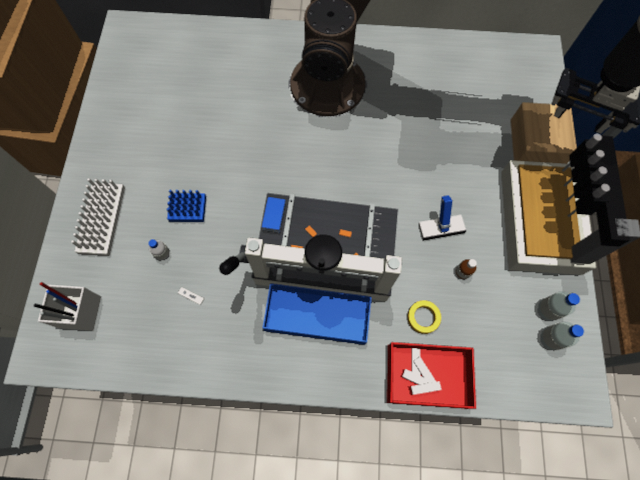

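```bash
python3 - <<'E'
from h import *
np.set_printoptions(precision=4,suppress=True)
T="top"
for c in("top","scene"): print(c, ray(c,(320,240)))
print("grip tri",tri(T,(138.5,324),"scene",(448.2,205.4)))
print("sole",onz(T,(149,306.3),0),onz("scene",(439.2,226.6),0))
for p in [(314.1,270.8),(256.9,237.7),(272.3,266.4),(296.1,238.5),(328.9,246.1)]: print("chip",onz(T,p,.08))
print("exit",onz(T,(296.3,201.5),.08),"tray",onz(T,(296.3,179.3),.005),onz("scene",(316.1,316.6),.005))
print("cutter",onz("scene",(322.8,266),0))
print("stack",onz(T,(359.9,286.9),.08))
for n,p in(("rack",(478.1,301.6)),("bA",(497.6,241.5)),("bB",(123.1,247.4)),("tape",(176.7,193.3)),("cas",(447.7,192.8))):print(n,onz(T,p,0))
E
```

```text
top (array([ 0.4174, -0.0024,  1.1707]), array([ 0.1527, -0.0221, -0.9881]))
scene (array([0.9622, 0.0239, 1.2318]), array([-0.3388, -0.0103, -0.9409]))
grip tri (array([0.4248, 0.3439, 0.0746]), np.float64(0.0020284939954579215))
sole [0.4626 0.3447 0.    ] [0.4564 0.3389 0.    ]
chip [ 0.5227 -0.013   0.08  ]
chip [0.5939 0.1028 0.08  ]
chip [0.5339 0.0719 0.08  ]
chip [0.5902 0.0222 0.08  ]
chip [ 0.5728 -0.0447  0.08  ]
exit [0.6681 0.0202 0.08  ] tray [0.7362 0.0207 0.005 ] [0.7316 0.0139 0.005 ]
cutter [0.5926 0.0227 0.    ]
stack [ 0.4876 -0.1051  0.08  ]
rack [ 0.4544 -0.368   0.    ]
bA [ 0.5851 -0.421  -0.    ]
bB [0.5926 0.4043 0.    ]
tape [0.7118 0.2885 0.    ]
cas [ 0.6981 -0.3178  0.    ]
```

The top view shows the five chips between the guides (cols 250–340, rows 232–275). The scraper stands at (148,308) with its handle leaning towards the robot, and the amber bottle (120,250) is near it. Next I'll measure the cutter and scraper yaw.

```bash
python3 - <<'E'
from h import *
np.set_printoptions(precision=4,suppress=True)
f=cv2.imread("pics/top1.png"); T="top"
# scraper sole white
roi=np.zeros(f.shape[:2],np.uint8); roi[282:338,108:190]=1
hsv=cv2.cvtColor(f,cv2.COLOR_BGR2HSV)
print(f[310,130],f[300,100],f[320,142])
m=((hsv[...,2]>215)&(hsv[...,1]<30)&(roi>0)).astype(np.uint8)
b=((hsv[...,0]>100)&(hsv[...,0]<130)&(hsv[...,1]>120)&(roi>0)).astype(np.uint8)
for n,k,z in(("sole",m,.016),("handle",b,.09)):
    p=np.argwhere(k)[:,::-1]; w=np.array([onz(T,q,z)[:2] for q in p],np.float32)
    print(n,len(p),cv2.minAreaRect(w),w.mean(0))
# guides: bright columns per row
for r in range(215,312,12):
    row=f[r,225:360].astype(int).mean(1); print(r,[225+i for i in range(135) if row[i]>150])
for q in [(206,312),(380,319)]: print(onz(T,q,.08))
# chips
o=((hsv[...,0]<20)&(hsv[...,1]>150)&(hsv[...,2]>120)).astype(np.uint8); o[:,:245]=0;o[:,345:]=0;o[:228]=0;o[290:]=0
n,l,s,c=cv2.connectedComponentsWithStats(o)
for i in range(1,n):
    if s[i,4]>20:
        w=np.array([onz(T,q,.088)[:2] for q in np.argwhere(l==i)[:,::-1]],np.float32); print(s[i,4],w.mean(0),cv2.minAreaRect(w)[2],w.min(0),w.max(0))
cv2.imwrite("pics/c1.png",cv2.resize(f[270:345,95:195],None,fx=8,fy=8,interpolation=cv2.INTER_CUBIC))
snap("wrist","w1.png")
for n in("scraper_grip","scraper"): print(n,mark_of("wrist",n)[:2])
print(calibration("wrist")["extrinsics"])
E
```

```text
[184 185 185] [147 148 139] [68 30  6]Traceback (most recent call last):
  File "<stdin>", line 12, in <module>
cv2.error: OpenCV(4.12.0) /io/opencv/modules/imgproc/src/convhull.cpp:143: error: (-215:Assertion failed) total >= 0 && (depth == CV_32F || depth == CV_32S) in function 'convexHull'
```

```bash
python3 - <<'E'
from h import *
np.set_printoptions(precision=4,suppress=True)
f=cv2.imread("pics/top1.png"); T="top"
roi=np.zeros(f.shape[:2],np.uint8); roi[282:338,108:190]=1
hsv=cv2.cvtColor(f,cv2.COLOR_BGR2HSV)
m=((hsv[...,2]>168)&(hsv[...,1]<12)&(roi>0)).astype(np.uint8)
b=((hsv[...,0]>100)&(hsv[...,0]<130)&(hsv[...,1]>120)&(roi>0)).astype(np.uint8)
for n,k,z in(("sole",m,.016),("handle",b,.09)):
    p=np.argwhere(k)[:,::-1]; w=np.array([onz(T,q,z)[:2] for q in p],np.float32)
    print(n,len(p),cv2.minAreaRect(w),w.mean(0),p.min(0),p.max(0))
for r in range(215,312,12):
    row=f[r,225:360].astype(int).mean(1); print(r,[225+i for i in range(135) if row[i]>130])
for q in [(206,312),(380,319)]: print(onz(T,q,.08))
o=((hsv[...,0]<20)&(hsv[...,1]>150)&(hsv[...,2]>120)).astype(np.uint8); o[:,:245]=0;o[:,345:]=0;o[:228]=0;o[290:]=0
n,l,s,c=cv2.connectedComponentsWithStats(o)
for i in range(1,n):
    if s[i,4]>20:
        w=np.array([onz(T,q,.088)[:2] for q in np.argwhere(l==i)[:,::-1]],np.float32); print(s[i,4],w.mean(0),cv2.minAreaRect(w)[2],w.min(0),w.max(0))
cv2.imwrite("pics/c1.png",cv2.resize(f[270:345,95:195],None,fx=8,fy=8,interpolation=cv2.INTER_CUBIC))
snap("wrist","w1.png")
for n in("scraper_grip","scraper"): print(n,mark_of("wrist",n)[:2])
E=np.array(calibration("wrist")["extrinsics"]);print(-E[:3,:3].T@E[:3,3],E[2,:3])
E
```

```text
sole 761 ((0.4585780203342438, 0.34336167573928833), (0.0444861575961113, 0.11899234354496002), 14.64045524597168) [0.4611 0.3403] [118 291] [177 325]
handle 421 ((0.448485791683197, 0.32741090655326843), (0.0312911719083786, 0.08766267448663712), 71.45823669433594) [0.4377 0.3316] [132 293] [159 333]
215 [241, 242, 243, 245, 246]
227 [241, 242, 243, 244, 245, 345, 346, 347, 348, 349]
239 [240, 241, 242, 243, 244, 245, 344, 345, 346, 347, 348, 349]
251 [239, 240, 241, 242, 243, 244, 344, 345, 346, 347, 348, 349]
263 [238, 239, 240, 241, 242, 243, 344, 345, 346, 347, 348]
275 [238, 239, 240, 241, 242, 343, 344, 345, 346, 347, 348]
287 [237, 238, 239, 240, 241, 242, 343, 344, 345, 346, 347, 348]
299 [236, 237, 238, 239, 240, 241, 342, 343, 344, 345, 346, 347]
311 [236, 237, 238, 239, 240, 342, 343, 344, 345, 346, 347]
[0.4452 0.2064 0.08  ]
[ 0.4222 -0.1429  0.08  ]
101 [0.5931 0.0205] 30.355409622192383 [0.5795 0.008 ] [0.6087 0.0322]
103 [0.5904 0.0969] 36.07118606567383 [0.5776 0.0814] [0.6041 0.112 ]
98 [ 0.5756 -0.0475] 84.12174224853516 [ 0.5673 -0.0612] [ 0.5824 -0.0324]
102 [ 0.5266 -0.0142] 47.27892303466797 [ 0.5132 -0.0289] [ 0.54   -0.0008]
105 [0.5258 0.0743] 81.4148178100586 [0.5174 0.0599] [0.5342 0.0883]
scraper_grip []
scraper []
[0.3189 0.5996 0.3847] [-0.2742  0.1075 -0.9556]
```

View pics/c1.png

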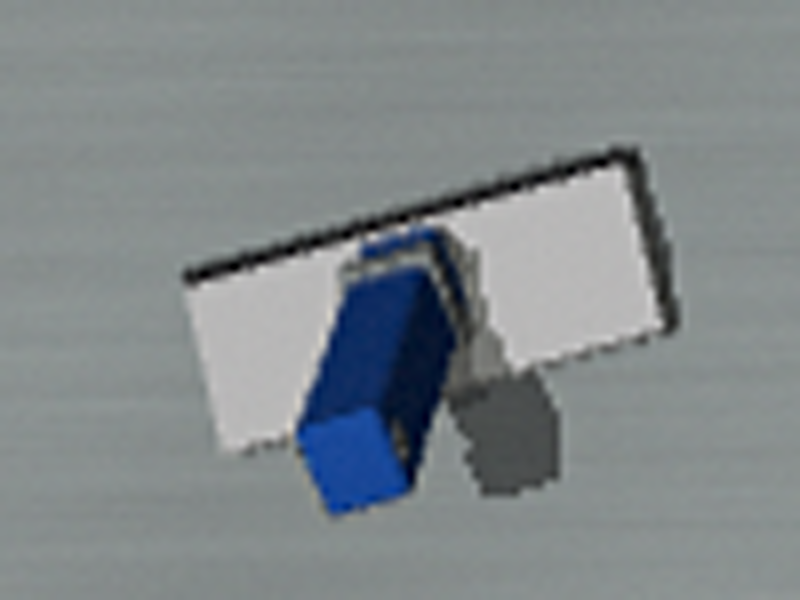

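The crop shows the scraper upright, yaw about +14.6°, with its lip on the far side. Next I'll fit the cutter frame.

```bash
python3 - <<'E'
from h import *
np.set_printoptions(precision=4,suppress=True)
T="top"
L=np.array([onz(T,p,.092)[:2] for p in [(243.5,239),(242,251),(241,263),(240.5,275),(240,287),(239,299),(238.5,311)]])
R=np.array([onz(T,p,.092)[:2] for p in [(347.2,227),(347,239),(346.8,251),(346.3,263),(345.8,275),(345.7,287),(345,299),(344.8,311)]])
for g in(L,R): print(np.degrees(np.polyfit(g[:,0],g[:,1],1)[0]),np.polyval(np.polyfit(g[:,0],g[:,1],1),.55))
psi=np.radians(-3.8)
yc=(np.polyval(np.polyfit(L[:,0],L[:,1],1),.55)+np.polyval(np.polyfit(R[:,0],R[:,1],1),.55))/2
u=np.array([np.cos(psi),np.sin(psi)]);v=np.array([-u[1],u[0]])
# near edge at cutter x=-160
P=np.array([.55,yc]); e=np.mean([onz(T,(206,312),.08),onz(T,(380,319),.08)],0)[:2]
O=P+u*((e-P)@u+.16); print("O",O, "from exit",onz(T,(296.3,201.5),.08)[:2]-.075*u,"tray",(np.array([.7362,.0207])-O)@u)
for c in [(.5931,.0205),(.5904,.0969),(.5756,-.0475),(.5266,-.0142),(.5258,.0743)]: d=np.array(c)-O; print(d@u,d@v)
for yl in(-35,35):
  for xl in(-118,55): print(yl,xl,"grip",O+u*(xl-35)/1e3+v*yl/1e3)
E
```

```text
-4.015967893301615 0.132636126594601
-3.769361202465686 -0.07921158146737167
O [0.5935 0.0238] from exit [0.5933 0.0252] tray 0.14255424523702384
-0.0002178900954884991 -0.003342209578165126
-0.00797528005043697 0.07271088306826749
-0.013172790563399324 -0.07235250267902453
-0.06427198339302982 -0.04237313490449927
-0.07093546475306339 0.045879275919027164
-35 -118 grip [ 0.4386 -0.001 ]
-35 55 grip [ 0.6112 -0.0124]
35 -118 grip [0.4432 0.0689]
35 55 grip [0.6158 0.0574]
```

```bash
python3 -m handwheel '[{"delta_pos":[0.6,-1,0.3],"dr":[0,0,7.2]},{"delta_pos":[0.6,-1,0.3],"dr":[0,0,7.2]},{"delta_pos":[0.6,-1,0.3],"dr":[0,0,7.2]},{"delta_pos":[0.6,-1,0],"dr":[0,0,7.2]},{"delta_pos":[0.6,-1,0],"dr":[0,0,7.2]},{"delta_pos":[0.6,-1,0],"dr":[2,-7.7,0]},{"delta_pos":[0.6,-1,0],"dr":[2,-7.7,0]},{"delta_pos":[0.6,-1,0],"dr":[2,-7.7,0]},{"delta_pos":[0.6,-1,0],"dr":[2,-7.7,0]},{"delta_pos":[0.6,-0.8,0],"dr":[2,-7.7,0]}]' -1
```

```text
t: 2.45
eef_pos: [0.4232, 0.3482, 0.2495]
ee_rot: [3.136, -0.624, 0.25]
force: [3.0, 0.9, 2.7]
width: 0.0879
gripper_force: 0.0
```

```bash
python3 -m handwheel '[{"delta_pos":[0,0,0],"dr":[0,0,0]},{"delta_pos":[0,0,0],"dr":[0,0,0]}]'; python3 - <<'E'
from h import *
np.set_printoptions(precision=4,suppress=True)
s=get_state();print(s["eef_pos"],s["ee_rot"],s["q"])
snap("wrist","w2.png")
for n,z in(("scraper_grip",.09),("scraper",0)):
    for r in mark_of("wrist",n)[:2]: print(n,r,onz("wrist",r["location"],z))
E
```

```text
t: 2.65
eef_pos: [0.4254, 0.349, 0.2505]
ee_rot: [3.136, -0.621, 0.245]
force: [0.1, 0.4, 0.1]
width: 0.0875
gripper_force: 0.0
[0.4254 0.349  0.2505] [ 3.1361 -0.6207  0.2452] [ 1.2739 -0.1519 -0.9596  0.9627 -0.6567 -0.2151]
scraper_grip {'location': [330.0, 339.3], 'conf': 0.98} [0.4277 0.3361 0.09  ]
scraper {'location': [321.5, 313.2], 'conf': 0.78} [0.4605 0.349  0.    ]
```

View pics/w2.png

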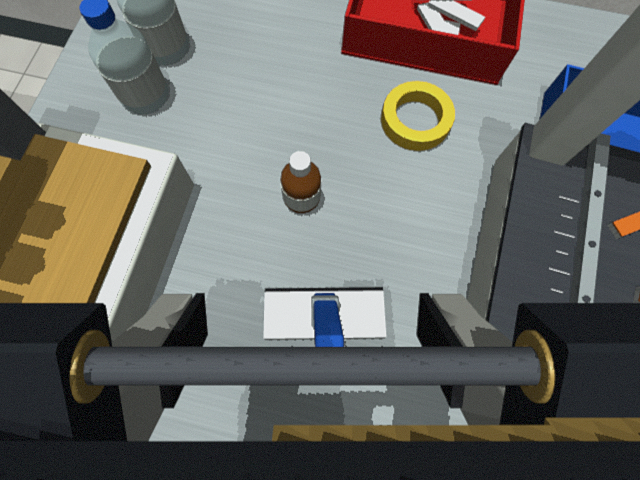

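The wrist view shows the handle centred between the open fingers at (330,339), with the bottle well clear. q3 is close to its limit here, so I'll fit the arm geometry to check reach over the bed.

```bash
python3 -m handwheel '[{"delta_pos":[0.1,-0.45,-1],"dr":[0,0,0]},{"delta_pos":[0,0,-1],"dr":[0,0,0]}]'; cat > kin.py <<'E'
import numpy as np
from scipy.spatial.transform import Rotation as Ro
from scipy.optimize import least_squares
Rz=lambda a:Ro.from_euler('z',a).as_matrix(); Ry=lambda a:Ro.from_euler('y',a).as_matrix(); Rx=lambda a:Ro.from_euler('x',a).as_matrix()
def fk(q,P):
    a1,d1,a2,a3,d4,L=P
    B=Rz(q[0]); p=B@[a1,0,d1]; B=B@Ry(q[1]); p=p+B@[0,0,a2]; B=B@Ry(-q[2]); p=p+B@[d4,0,a3]
    B=B@Rx(q[3]*S[0])@Ry(-q[4]); p=p+B@[L,0,0]; B=B@Rx(q[5]*S[1]); return p,B
S=[1,1]
E
python3 - <<'E'
from h import *
import kin; from kin import *
import json
np.set_printoptions(precision=4,suppress=True)
s=get_state(); print(s["eef_pos"],s["ee_rot"],s["q"])
D=[([1.487,.359,.012,0,-1.224,-.288],[.245,.629,.215],[np.pi,0,-.3718]),
([1.2739,-.1519,-.9596,.9627,-.6567,-.2151],[.4254,.349,.2505],[3.1361,-.6207,.2452]),
(list(s["q"]),list(s["eef_pos"]),list(s["ee_rot"]))]
json.dump(D,open("D.json","w"))
for S in([1,1],[-1,1]):
    kin.S=S
    def res(P): return np.concatenate([fk(q,P)[0]-p for q,p,_ in D]+[.001*(np.array(P)-[.04,.33,.445,.04,.44,.3])])
    r=least_squares(res,[.04,.33,.445,.04,.44,.3]); print(S,r.x,r.fun[:9])
    for q,p,e in D:
        B=fk(q,r.x)[1]; R=Ro.from_euler('xyz',e).as_matrix(); print(B[:,0],R[:,2])
E
```

```text
t: 3.0
eef_pos: [0.4337, 0.3475, 0.2076]
ee_rot: [3.127, -0.597, 0.246]
force: [0.2, 0.3, 0.5]
width: 0.0876
gripper_force: 0.0
[0.4337 0.3475 0.2076] [ 3.1268 -0.5965  0.2455] [ 1.1774 -0.0885 -1.015   1.0922 -0.5444 -0.2995]
[1, 1] [ 0.7907 -0.8913  0.3019  0.1393 -0.3163 -0.5927] [-0.1909  0.0156  0.0076 -0.0092 -0.0036 -0.0363  0.0073  0.0042  0.0287]
[-0.     -0.0002 -1.    ] [-0. -0. -1.]
[-0.3927  0.429  -0.8135] [ 0.5655  0.1359 -0.8135]
[-0.3007  0.4747 -0.8272] [ 0.5484  0.1222 -0.8272]
[-1, 1] [0.1519 0.3051 0.6132 0.0332 0.2857 0.5967] [-0.1908  0.0159  0.0017 -0.0059  0.0004 -0.0081  0.007  -0.0013  0.0064]
[-0.     -0.0002 -1.    ] [-0. -0. -1.]
[ 0.5655  0.1358 -0.8135] [ 0.5655  0.1359 -0.8135]
[ 0.5484  0.1222 -0.8272] [ 0.5484  0.1222 -0.8272]
```

```bash
cat > kin.py <<'E'
import numpy as np
from scipy.spatial.transform import Rotation as Ro
from scipy.optimize import least_squares
Rz=lambda a:Ro.from_euler('z',a).as_matrix(); Ry=lambda a:Ro.from_euler('y',a).as_matrix(); Rx=lambda a:Ro.from_euler('x',a).as_matrix()
P0=np.array([.04,.33,.445,.04,.44,.3,-.19,0])
def fk(q,P):
    a1,d1,a2,a3,d4,L,e1,e2=P
    B=Rz(q[0]); p=B@[a1,e1,d1]; B=B@Ry(q[1]); p=p+B@[0,0,a2]; B=B@Ry(-q[2]); p=p+B@[d4,0,a3]
    B=B@Rx(-q[3])@Ry(-q[4]); p=p+B@[L,e2,0]; B=B@Rx(q[5]); return p,B
def fit(D,p0=P0):
    f=lambda P:np.concatenate([fk(q,P)[0]-p for q,p,_ in D]+[.0003*(P-p0)])
    return least_squares(f,p0,x_scale=.1)
E
cat > add.py <<'E'
from h import *; from kin import *; import json
np.set_printoptions(precision=4,suppress=True)
s=get_state(); D=json.load(open("D.json")); D.append((list(s["q"]),list(s["eef_pos"]),list(s["ee_rot"]))); json.dump(D,open("D.json","w"))
for e in((-.19,0),(0,-.19),(-.1,-.1)):
    p=P0.copy(); p[6:]=e
    r=fit(D,p); print(r.x,np.abs(r.fun[:-8]).max())
E
python3 -m handwheel '[{"delta_pos":[0,0,0],"dr":[-1.3,4.8,0]},{"delta_pos":[0,0,0],"dr":[-1.3,4.8,0]},{"delta_pos":[0,0,0],"dr":[-1.3,4.8,0]},{"delta_pos":[0,0,0],"dr":[0,0,0]}]'; python3 add.py
```

```text
t: 3.4
eef_pos: [0.4365, 0.3503, 0.2097]
ee_rot: [3.122, -0.36, 0.246]
force: [0.0, -0.5, 0.2]
width: 0.0878
gripper_force: 0.0
[-0.0005  0.1997  0.6018 -0.0002  0.4642  0.3901  0.0004 -0.1919] 5.668660781371626e-05
[-0.0005  0.1997  0.6018 -0.0002  0.4642  0.3901  0.0004 -0.1919] 5.6643164991987405e-05
[-0.0005  0.1997  0.6018 -0.0002  0.4642  0.3901  0.0004 -0.1919] 5.666467451254098e-05
```

```bash
cat >> kin.py <<'E'
P=np.array([0,.2,.6018,0,.4642,.39,0,-.192])
LO=np.array([-3.07,-1.43,-1.02,-3.03,-3.05,-3.03]);HI=np.array([3.07,2.12,1.25,1.67,0,3.03])
import json
_D=json.load(open("D.json")); Pf=fit(_D).x
M=fk(_D[2][0],Pf)[1].T@Ro.from_euler('xyz',_D[2][2]).as_matrix()
def pose(q): p,B=fk(q,Pf); return p,B@M
def toolR(psi,th,flip=0): # heading psi, tilt th back (deg): z=(sin th,0,-cos th) ; 
    z=np.array([np.sin(th),0,-np.cos(th)]); y=np.array([0,-1. if not flip else 1.,0]); R=np.c_[np.cross(y,z),y,z]; return Rz(psi)@R
SE=[[.9,-.15,-.95,.96,-.65,-.2],[.6,-.2,-.9,.5,-1.2,0],[1.4,.3,0,0,-1.2,-.3],[.3,0,-.6,-2,-1,2],[-.4,0,-.5,-2.5,-1,-.5],[.3,.2,-.5,1,-1,2.8]]
def ik(p,R,seeds=SE,m=.02):
    best=None
    for s in seeds:
        r=least_squares(lambda q:np.r_[(pose(q)[0]-p)*5,(Ro.from_matrix(pose(q)[1].T@R)).as_rotvec()],np.clip(s,LO+m,HI-m),bounds=(LO+m-1e-6,HI-m+1e-6))
        e=np.abs(r.fun).max()
        if best is None or e<best[0]: best=(e,r.x)
        if e<1e-4: break
    return best
E
python3 - <<'E'
from kin import *
np.set_printoptions(precision=2,suppress=True)
O=np.array([.5935,.0238]);psi=np.radians(-3.8)
def g(xl,yl,z): return np.r_[O+Rz(psi)[:2,:2]@[xl,yl],z]
print("M",M)
for flip in(0,1):
  print("flip",flip)
  for th in(0,12,20,28,36):
    t=np.radians(th); out=[]
    out.append(ik(np.array([.427,.335,.092]),toolR(np.radians(14.6),t,flip)))
    for yl in(-.035,.035):
        for xg in(-.148,.015): out.append(ik(g(xg,yl,.172),toolR(psi,t,flip)))
    print(th,[f"{o[0]:.4f}" for o in out], out[1][1])
E
```

```text
M [[ 0.    0.    1.  ]
 [-0.83  0.56  0.  ]
 [-0.56 -0.83  0.  ]]
flip 0
0 ['0.0000', '0.0000', '0.0000', '0.0000', '0.0000'] [ 0.44  0.   -0.54 -0.   -1.03 -1.66]
12 ['0.0000', '0.0000', '0.0000', '0.0000', '0.0000'] [ 0.56 -0.15 -0.76  0.17 -0.79 -1.43]
20 ['0.0000', '0.0000', '0.0000', '0.0000', '0.0000'] [ 0.63 -0.24 -0.95  0.38 -0.63 -1.19]
28 ['0.0962', '0.0819', '0.0000', '0.0855', '0.0000'] [ 0.62 -0.28 -1.    0.45 -0.56 -1.14]
36 ['0.0302', '0.1875', '0.0817', '0.1915', '0.0700'] [ 0.58 -0.3  -1.    0.42 -0.51 -1.22]
flip 1
0 ['0.0000', '0.0000', '0.0000', '0.0000', '0.0000'] [ 0.44  0.   -0.54 -0.   -1.03  1.48]
12 ['0.0000', '0.0000', '0.0000', '0.0000', '0.0000'] [ 0.56 -0.15 -0.76  0.17 -0.79  1.71]
20 ['0.0000', '0.0000', '0.0000', '0.0000', '0.0000'] [ 0.63 -0.24 -0.95  0.38 -0.63  1.95]
28 ['0.0962', '0.0819', '0.0000', '0.0855', '0.0000'] [ 0.62 -0.28 -1.    0.45 -0.56  2.01]
36 ['0.0302', '0.1875', '0.0817', '0.1915', '0.0700'] [ 0.58 -0.3  -1.    0.42 -0.51  1.92]
```

```bash
sed -i 's/B=B@Rx(q\[5\])/B=B@Rx(-q[5])/' kin.py; python3 - <<'E'
from kin import *
np.set_printoptions(precision=2,suppress=True)
for q,p,e in _D: print((fk(q,Pf)[1].T@Ro.from_euler('xyz',e).as_matrix()).ravel())
O=np.array([.5935,.0238]);psi=np.radians(-3.8)
def g(xl,yl,z): return np.r_[O+Rz(psi)[:2,:2]@[xl,yl],z]
u=Rz(np.radians(14.6))[:,0]
gr=np.array([.4605,.3445,0])-.0375*u+[0,0,.096]
print("grip",gr)
for th in(16,18,20,22,24,26):
    t=np.radians(th); out=[ik(gr+[0,0,h],toolR(np.radians(14.6),t)) for h in(0,.06,.12)]
    for yl in(-.035,.035):
        for xg,z in((-.152,.178),(-.14,.178),(-.1,.178),(-.04,.178),(.012,.178),(-.145,.23)): out.append(ik(g(xg,yl,z),toolR(psi,t)))
    print(th,[f"{o[0]:.3f}" for o in out])
E
```

```text
Traceback (most recent call last):
NameError: name '_D' is not defined
```

```bash
python3 - <<'E'
import kin
from kin import *
np.set_printoptions(precision=2,suppress=True)
for q,p,e in kin._D: print((fk(q,Pf)[1].T@Ro.from_euler('xyz',e).as_matrix()).ravel())
O=np.array([.5935,.0238]);psi=np.radians(-3.8)
def g(xl,yl,z): return np.r_[O+Rz(psi)[:2,:2]@[xl,yl],z]
u=Rz(np.radians(14.6))[:,0]
gr=np.array([.4605,.3445,0])-.0375*u+[0,0,.096]
print("grip",gr)
for th in(16,18,20,22,24,26):
    t=np.radians(th); out=[ik(gr+[0,0,h],toolR(np.radians(14.6),t)) for h in(0,.06,.12)]
    for yl in(-.035,.035):
        for xg,z in((-.152,.178),(-.14,.178),(-.1,.178),(-.04,.178),(.012,.178),(-.145,.23)): out.append(ik(g(xg,yl,z),toolR(psi,t)))
    print(th,[f"{o[0]:.3f}" for o in out])
E
```

```text
[ 0.  0.  1. -1.  0.  0. -0. -1.  0.]
[ 0.  0.  1. -1. -0.  0.  0. -1.  0.]
[ 0.  0.  1. -1.  0.  0. -0. -1.  0.]
[ 0.  0.  1. -1. -0.  0. -0. -1. -0.]
grip [0.42 0.34 0.1 ]
16 ['0.000', '0.000', '0.000', '0.000', '0.000', '0.000', '0.000', '0.000', '0.000', '0.000', '0.000', '0.000', '0.000', '0.000', '0.000']
18 ['0.000', '0.000', '0.000', '0.000', '0.000', '0.000', '0.000', '0.000', '0.000', '0.000', '0.000', '0.000', '0.000', '0.000', '0.000']
20 ['0.000', '0.000', '0.000', '0.000', '0.000', '0.000', '0.000', '0.000', '0.000', '0.000', '0.000', '0.000', '0.000', '0.000', '0.000']
22 ['0.010', '0.000', '0.000', '0.000', '0.000', '0.000', '0.000', '0.000', '0.000', '0.000', '0.000', '0.000', '0.000', '0.000', '0.000']
24 ['0.038', '0.000', '0.000', '0.021', '0.010', '0.000', '0.000', '0.000', '0.000', '0.020', '0.009', '0.000', '0.000', '0.000', '0.000']
26 ['0.066', '0.000', '0.000', '0.050', '0.039', '0.005', '0.000', '0.000', '0.000', '0.050', '0.040', '0.005', '0.000', '0.000', '0.000']
```

```bash
python3 -m handwheel '[{"delta_pos":[-0.41,-0.51,-0.4],"dr":[0.3,0,0]},{"delta_pos":[0,0,-0.8],"dr":[0,0,0]},{"delta_pos":[0,0,-0.8],"dr":[0,0,0]},{"delta_pos":[0,0,-0.8],"dr":[0,0,0]},{"delta_pos":[0,0,-0.6],"dr":[0,0,0]},{"delta_pos":[0,0,-0.4],"dr":[0,0,0]},{"delta_pos":[0,0,0],"dr":[0,0,0]},{"delta_pos":[0,0,0],"dr":[0,0,0]}]'
```

```text
t: 4.2
eef_pos: [0.4239, 0.3306, 0.0947]
ee_rot: [3.122, -0.364, 0.246]
force: [0.1, -0.1, -0.4]
width: 0.0876
gripper_force: 0.0
```

```bash
python3 -m handwheel '[{"delta_pos":[0,0.12,0],"dr":[0,0,0]},{"delta_pos":[0,0,0],"dr":[0,0,0]}]' && python3 -m handwheel '[{"delta_pos":[0,0,0],"dr":[0,0,0]},{"delta_pos":[0,0,0],"dr":[0,0,0]},{"delta_pos":[0,0,0],"dr":[0,0,0]},{"delta_pos":[0,0,0],"dr":[0,0,0]},{"delta_pos":[0,0,0],"dr":[0,0,0]},{"delta_pos":[0,0,0],"dr":[0,0,0]},{"delta_pos":[0,0,0],"dr":[0,0,0]},{"delta_pos":[0,0,0],"dr":[0,0,0]}]' 1 60
```

```text
t: 4.4
eef_pos: [0.4243, 0.3356, 0.0959]
ee_rot: [3.124, -0.365, 0.246]
force: [-0.2, -0.3, 0.3]
width: 0.0876
gripper_force: 0.0
t: 5.2
eef_pos: [0.4241, 0.3341, 0.0948]
ee_rot: [3.122, -0.364, 0.246]
force: [0.0, -0.2, 0.8]
width: 0.0292
gripper_force: 0.0
```

```bash
python3 -m handwheel '[{"delta_pos":[0,0,0],"dr":[0,0,0]},{"delta_pos":[0,0,0],"dr":[0,0,0]},{"delta_pos":[0,0,0],"dr":[0,0,0]},{"delta_pos":[0,0,0],"dr":[0,0,0]}]'
```

```text
t: 5.6
eef_pos: [0.4241, 0.3342, 0.0949]
ee_rot: [3.122, -0.364, 0.246]
force: [-0.5, 0.5, -0.7]
width: 0.0196
gripper_force: 60.0
```

```bash
python3 -m handwheel '[{"delta_pos":[0,0,0.7],"dr":[0,0,0]},{"delta_pos":[0,0,0.9],"dr":[0,0,0]},{"delta_pos":[0,0,0.9],"dr":[0,0,0]},{"delta_pos":[0,0,0.9],"dr":[0,0,0]},{"delta_pos":[0,0,0.6],"dr":[0,0,0]},{"delta_pos":[0,-0.5,0],"dr":[0,0,-1.5]},{"delta_pos":[0.04,-0.8,0],"dr":[0,0,-1.5]},{"delta_pos":[0.04,-0.9,0],"dr":[0,0,-1.5]},{"delta_pos":[0.04,-0.9,0],"dr":[0,0,-1.5]},{"delta_pos":[0.04,-0.9,0],"dr":[0,0,-1.5]}]'; python3 -m handwheel '[{"delta_pos":[0.04,-0.9,0],"dr":[0,0,-1.5]},{"delta_pos":[0.04,-0.9,0],"dr":[0,0,-1.5]},{"delta_pos":[0.04,-0.9,0],"dr":[0,0,-1.5]},{"delta_pos":[0.04,-0.9,0],"dr":[0,0,-1.5]},{"delta_pos":[0.04,-0.9,0],"dr":[0,0,-1.5]},{"delta_pos":[0.04,-0.9,0],"dr":[0,0,-1.5]},{"delta_pos":[0.04,-0.9,0],"dr":[0,0,-1.4]},{"delta_pos":[0.04,-0.8,0],"dr":[0,0,0]},{"delta_pos":[0,0,0],"dr":[0,0,0]}]'
```

```text
t: 6.6
eef_pos: [0.4282, 0.2105, 0.2132]
ee_rot: [3.12, -0.362, 0.113]
force: [0.5, -1.0, -2.6]
width: 0.0198
gripper_force: 60.0
t: 7.5
eef_pos: [0.4364, -0.0032, 0.2131]
ee_rot: [3.121, -0.362, -0.072]
force: [-0.3, -0.5, -3.5]
width: 0.0199
gripper_force: 60.0
```

```bash
python3 - <<'E'
from h import *
np.set_printoptions(precision=4,suppress=True)
s=get_state();print(s["eef_pos"],s["ee_rot"],s["q"],s["force"],s["width"])
f=snap("top","t2.png"); 
cv2.imwrite("pics/t2c.png",cv2.resize(f[150:360,180:460,::-1],None,fx=2.5,fy=2.5))
E
```

```text
[ 0.4364 -0.0032  0.2131] [ 3.1209 -0.3616 -0.0716] [ 0.6856 -0.314  -0.8913  0.3772 -0.7758  0.5677] [-0.2785 -0.5193 -3.5361] 0.0198914050984505
```

View pics/t2c.png

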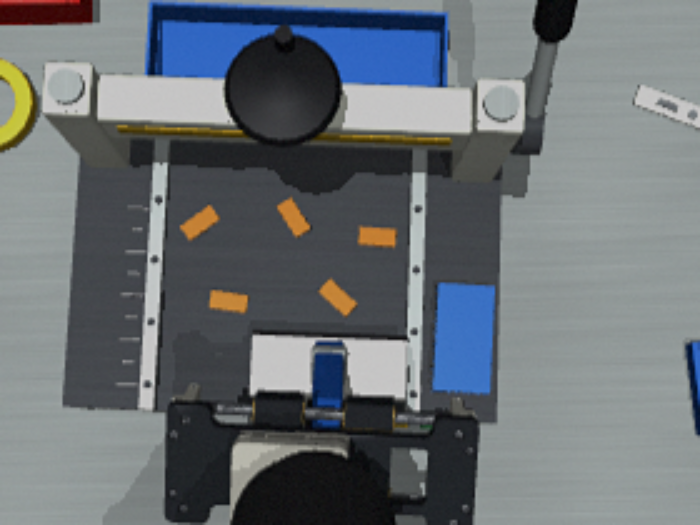

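```bash
python3 - <<'E'
from h import *
np.set_printoptions(precision=4,suppress=True)
O=np.array([.5935,.0238]);p=np.radians(-3.8);u=np.array([np.cos(p),np.sin(p)]);v=np.array([-u[1],u[0]])
F=lambda px,z,c="top":(lambda d:np.array([d@u,d@v]))(onz(c,px,z)[:2]-O)
k=lambda c,r:(180+c/2.5,150+r/2.5)
for z in(.298,.28): print(z,"near",F(k(282,146),z),"far",F(k(282,34),z),"L",F(k(225,88),z),"R",F(k(341,88),z))
print("sole right front corner",F(k(408,338),.134),"left front",F(k(251,333),.134),"right rear",F(k(406,399),.134))
f=cv2.imread("pics/scene1.png");cv2.imwrite("pics/wh.png",cv2.resize(f[215:310,230:410],None,fx=4.4,fy=4.4,interpolation=cv2.INTER_CUBIC))
E
```

```text
0.298 near [ 0.013  -0.0012] far [0.0899 0.0024] L [0.051  0.0387] R [ 0.0542 -0.0388]
0.28 near [ 0.0169 -0.0005] far [0.0954 0.0032] L [0.0556 0.0403] R [ 0.059  -0.0388]
sole right front corner [-0.099  -0.0985] left front [-0.1     0.0227] right rear [-0.1457 -0.0984]
```

View pics/wh.png

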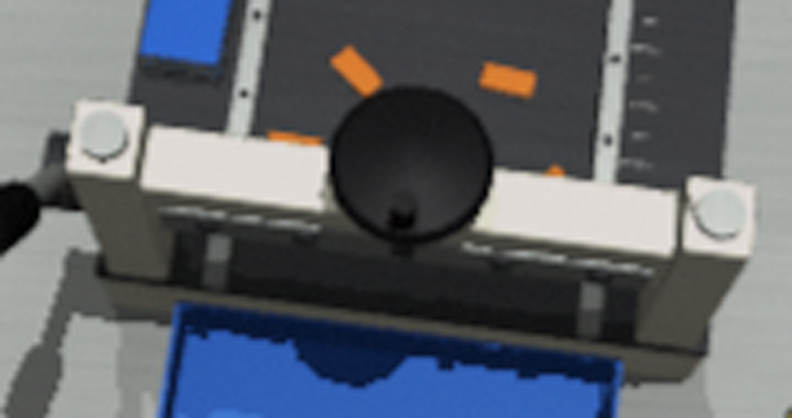

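Beam and wheel view: the hand wheel overhangs the beam to cutter x≈15 mm, so a 21° tilt would bring the gripper body near it. Plan: sweep both halves to mid-bed at this tilt, re-grip at about 28° and then finish. First I lower the scraper.

```bash
python3 -m handwheel '[{"delta_pos":[0,0.13,-0.4],"dr":[0,0,0.2]},{"delta_pos":[0,0,-0.4],"dr":[0,0,0]},{"delta_pos":[0,0,-0.25],"dr":[0,0,0]},{"delta_pos":[0,0,-0.1],"dr":[0,0,0]},{"delta_pos":[0,0,0],"dr":[0,0,0]}]'; python3 - <<'E'
from kin import *
O=np.array([.5935,.0238]);psi=np.radians(-3.8)
def g(xl,yl,z): return np.r_[O+Rz(psi)[:2,:2]@[xl,yl],z]
for th in(26,28,30,32):
    t=np.radians(th); print(th,[f"{ik(g(xg,yl,z),toolR(psi,t))[0]:.3f}" for yl in(-.036,.036) for xg,z in((-.09,.174),(-.075,.174),(-.06,.174),(-.06,.22),(-.04,.174),(.012,.174))])
E
```

```text
t: 8.05
eef_pos: [0.4382, 0.0047, 0.1799]
ee_rot: [3.121, -0.363, -0.063]
force: [0.3, 0.0, -2.9]
width: 0.0199
gripper_force: 60.0
26 ['0.002', '0.000', '0.000', '0.000', '0.000', '0.000', '0.002', '0.000', '0.000', '0.000', '0.000', '0.000']
28 ['0.030', '0.018', '0.007', '0.000', '0.000', '0.000', '0.032', '0.020', '0.008', '0.000', '0.000', '0.000']
30 ['0.059', '0.047', '0.036', '0.000', '0.022', '0.000', '0.063', '0.051', '0.039', '0.000', '0.023', '0.000']
32 ['0.086', '0.075', '0.065', '0.003', '0.051', '0.019', '0.094', '0.081', '0.069', '0.003', '0.054', '0.012']
```

```bash
python3 -m handwheel '[{"delta_pos":[0,0,-0.08],"dr":[0,0,0]},{"delta_pos":[0,0,-0.08],"dr":[0,0,0]},{"delta_pos":[0,0,0],"dr":[0,0,0]}]'
```

```text
t: 8.35
eef_pos: [0.439, 0.0054, 0.1761]
ee_rot: [3.123, -0.365, -0.063]
force: [-1.5, 1.6, 0.7]
width: 0.0197
gripper_force: 60.0
```

```bash
python3 -m handwheel '[{"delta_pos":[0.3,-0.02,0],"dr":[0,0,0]},{"delta_pos":[0.4,-0.03,0],"dr":[0,0,0]},{"delta_pos":[0.4,-0.03,0],"dr":[0,0,0]},{"delta_pos":[0.4,-0.03,0],"dr":[0,0,0]},{"delta_pos":[0.4,-0.03,0],"dr":[0,0,0]},{"delta_pos":[0.4,-0.03,0],"dr":[0,0,0]},{"delta_pos":[0.4,-0.03,0],"dr":[0,0,0]},{"delta_pos":[0.4,-0.03,0],"dr":[0,0,0]},{"delta_pos":[0.4,-0.02,0],"dr":[0,0,0]},{"delta_pos":[0.3,-0.02,0],"dr":[0,0,0]}]'; python3 - <<'E'
from h import *
s=get_state();print(s["q"],s["force"])
f=snap("top","t3.png"); 
cv2.imwrite("pics/t3c.png",cv2.resize(f[150:360,180:460,::-1],None,fx=2.5,fy=2.5))
E
```

```text
t: 9.35
eef_pos: [0.5542, -0.0033, 0.1762]
ee_rot: [3.122, -0.365, -0.063]
force: [-8.8, 0.3, 9.4]
width: 0.0197
gripper_force: 60.1
[ 0.47203279 -0.02316014 -0.76673606  0.38786262 -0.55316343  0.72836373] [-8.82865242  0.25961584  9.36673585]
```

View pics/t3c.png

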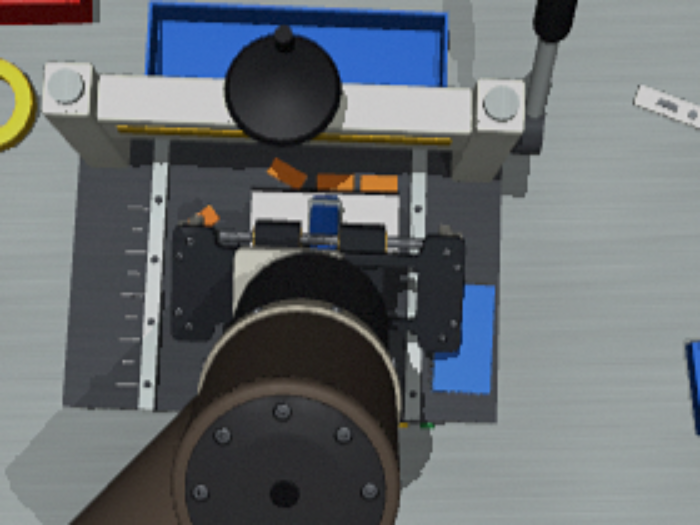

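Top view: three chips are gathered ahead of the lip under the beam and two remain on the left. I'll back off, shift left and sweep those.

```bash
python3 -m handwheel '[{"delta_pos":[-0.3,0.02,0.25],"dr":[0,0,0]},{"delta_pos":[-0.7,0.05,0],"dr":[0,0,0]},{"delta_pos":[-0.8,0.05,0],"dr":[0,0,0]},{"delta_pos":[-0.8,0.05,0],"dr":[0,0,0]},{"delta_pos":[-0.8,0.05,0],"dr":[0,0,0]},{"delta_pos":[-0.43,0.03,0],"dr":[0,0,0]},{"delta_pos":[0.05,0.7,0],"dr":[0,0,0]},{"delta_pos":[0.05,0.8,0],"dr":[0,0,0]},{"delta_pos":[0.03,0.65,0],"dr":[0,0,0]},{"delta_pos":[0,0,0],"dr":[0,0,0]}]'
```

```text
t: 10.4
eef_pos: [0.4414, 0.0705, 0.1832]
ee_rot: [3.123, -0.364, -0.061]
force: [0.8, -0.9, -3.0]
width: 0.0197
gripper_force: 60.0
```

```bash
python3 -m handwheel '[{"delta_pos":[0,-0.05,-0.15],"dr":[0,0,0]},{"delta_pos":[0,0,-0.08],"dr":[0,0,0]},{"delta_pos":[0,0,0],"dr":[0,0,0]}]'; python3 -m handwheel '[{"delta_pos":[0.3,-0.02,0],"dr":[0,0,0]},{"delta_pos":[0.4,-0.03,0],"dr":[0,0,0]},{"delta_pos":[0.4,-0.03,0],"dr":[0,0,0]},{"delta_pos":[0.4,-0.03,0],"dr":[0,0,0]},{"delta_pos":[0.4,-0.03,0],"dr":[0,0,0]},{"delta_pos":[0.4,-0.03,0],"dr":[0,0,0]},{"delta_pos":[0.4,-0.03,0],"dr":[0,0,0]},{"delta_pos":[0.4,-0.02,0],"dr":[0,0,0]},{"delta_pos":[0.35,-0.02,0],"dr":[0,0,0]},{"delta_pos":[0,0,0],"dr":[0,0,0]}]'
```

```text
t: 10.7
eef_pos: [0.4414, 0.0668, 0.1761]
ee_rot: [3.123, -0.364, -0.064]
force: [-0.7, 0.3, -0.5]
width: 0.0196
gripper_force: 60.0
t: 11.7
eef_pos: [0.5462, 0.0599, 0.1756]
ee_rot: [3.122, -0.363, -0.064]
force: [-0.6, 1.4, -2.0]
width: 0.0198
gripper_force: 60.0
```

```bash
python3 -m handwheel '[{"delta_pos":[0.25,-0.02,-0.03],"dr":[0,0,0]},{"delta_pos":[0,0,0],"dr":[0,0,0]}]'; python3 -m handwheel '[{"delta_pos":[0,0,0],"dr":[0,0,0]},{"delta_pos":[0,0,0],"dr":[0,0,0]},{"delta_pos":[0,0,0],"dr":[0,0,0]},{"delta_pos":[0,0,0],"dr":[-0.1,-1.6,0]},{"delta_pos":[0,0,0],"dr":[-0.1,-1.6,0]},{"delta_pos":[0,0,0],"dr":[-0.1,-1.6,0]},{"delta_pos":[0,0,0],"dr":[-0.1,-1.6,0]},{"delta_pos":[0,0,0],"dr":[0,0,0]},{"delta_pos":[0,0,0],"dr":[0,0,0]}]' 0; python3 -c "from station import *;print(get_state()['q'])"
```

```text
t: 11.9
eef_pos: [0.553, 0.0595, 0.1751]
ee_rot: [3.122, -0.364, -0.064]
force: [-0.9, 1.5, 0.3]
width: 0.0198
gripper_force: 60.0
t: 12.8
eef_pos: [0.5524, 0.0591, 0.1754]
ee_rot: [3.122, -0.476, -0.064]
force: [-0.1, -0.4, 0.5]
width: 0.0438
gripper_force: 0.0
[ 0.55629978 -0.06122783 -0.96422477  0.81251202 -0.39835737  0.23059486]
```

```bash
python3 -m handwheel '[{"delta_pos":[0,0,0],"dr":[0,0,0]},{"delta_pos":[0,0,0],"dr":[0,0,0]},{"delta_pos":[0,0,0],"dr":[0,0,0]},{"delta_pos":[0,0,0],"dr":[0,0,0]},{"delta_pos":[0,0,0],"dr":[0,0,0]},{"delta_pos":[0,0,0],"dr":[0,0,0]},{"delta_pos":[0,0,0],"dr":[0,0,0]}]' 1 60;  python3 - <<'E'
from h import *
f=snap("top","t4.png"); 
cv2.imwrite("pics/t4c.png",cv2.resize(f[150:360,180:460,::-1],None,fx=2.5,fy=2.5))
E
```

```text
t: 13.5
eef_pos: [0.5526, 0.0598, 0.1754]
ee_rot: [3.123, -0.476, -0.063]
force: [0.3, 0.3, -0.5]
width: 0.0193
gripper_force: 60.0
```

View pics/t4c.png

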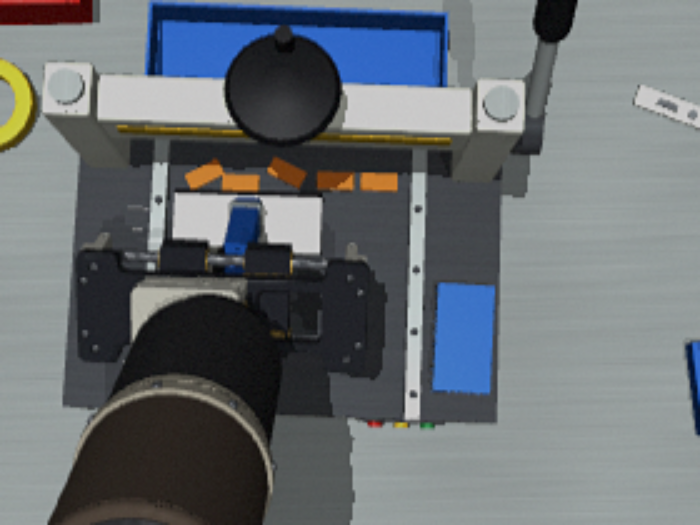

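All five are in a row ahead of the lip (rows ~163–190). I'll triangulate the wheel height before going under it.

```bash
python3 - <<'E'
from h import *
print(tri("top",(293.2,185.2),"scene",(323.4,252.5)))
a=np.array([.5935,.0238]);p=np.radians(-3.8);u=np.array([np.cos(p),np.sin(p)])
print("sole front white x",(onz("top",(180+250/2.5,150+194/2.5),.096)[:2]-a)@u)
E
```

```text
(array([0.64906549, 0.02151061, 0.28613053]), np.float64(0.0018547441090928322))
sole front white x 0.01539369752990283
```

```bash
python3 -m handwheel '[{"delta_pos":[0.3,-0.02,-0.03],"dr":[0,0,0]},{"delta_pos":[0.4,-0.03,0],"dr":[0,0,0]},{"delta_pos":[0.4,-0.03,0],"dr":[0,0,0]},{"delta_pos":[0,0,0],"dr":[0,0,0]}]'
```

```text
t: 13.95
eef_pos: [0.587, 0.0577, 0.1752]
ee_rot: [3.123, -0.477, -0.063]
force: [0.1, 1.1, 4.0]
width: 0.0194
gripper_force: 60.0
```

```bash
python3 -m handwheel '[{"delta_pos":[0.25,-0.02,0],"dr":[0,0,0]},{"delta_pos":[0.5,-0.03,0],"dr":[0,0,0]},{"delta_pos":[0,0,0],"dr":[0,0,0]},{"delta_pos":[0,0,0],"dr":[0,0,0]}]'; python3 - <<'E'
from h import *
f=snap("scene","s5.png"); 
cv2.imwrite("pics/s5c.png",cv2.resize(f[200:350,230:410,::-1],None,fx=3.9,fy=3.9,interpolation=cv2.INTER_CUBIC))
E
```

```text
t: 14.35
eef_pos: [0.6083, 0.0563, 0.175]
ee_rot: [3.123, -0.477, -0.063]
force: [-0.2, 1.5, 5.5]
width: 0.0195
gripper_force: 60.0
```

View pics/s5c.png

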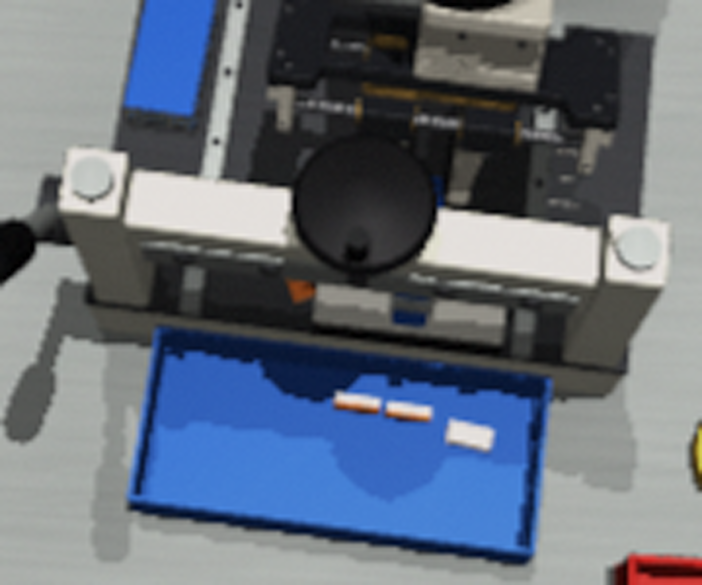

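Three chips are in the tray, and one remaining chip shows orange at (300,290) beside the sole. I'll back off, shift right and sweep again.

```bash
python3 -m handwheel '[{"delta_pos":[-0.3,0.02,0.1],"dr":[0,0,0]},{"delta_pos":[-0.5,0.03,0.1],"dr":[0,0,0]},{"delta_pos":[-0.6,0.04,0],"dr":[0,0,0]},{"delta_pos":[-0.5,0.03,0],"dr":[0,0,0]},{"delta_pos":[-0.04,-0.5,0],"dr":[0,0,0]},{"delta_pos":[-0.04,-0.6,0],"dr":[0,0,0]},{"delta_pos":[-0.04,-0.6,0],"dr":[0,0,0]},{"delta_pos":[-0.03,-0.5,0],"dr":[0,0,0]},{"delta_pos":[0,0,0],"dr":[0,0,0]}]'
```

```text
t: 15.3
eef_pos: [0.5443, -0.0085, 0.1794]
ee_rot: [3.122, -0.474, -0.065]
force: [-0.3, 0.4, -2.2]
width: 0.0193
gripper_force: 60.0
```

```bash
python3 -m handwheel '[{"delta_pos":[0,0,-0.15],"dr":[0,0,0]},{"delta_pos":[0.2,-0.01,0],"dr":[0,0,0]},{"delta_pos":[0.35,-0.02,0],"dr":[0,0,0]},{"delta_pos":[0.35,-0.02,0],"dr":[0,0,0]},{"delta_pos":[0.35,-0.02,0],"dr":[0,0,0]},{"delta_pos":[0.25,-0.02,0],"dr":[0,0,0]},{"delta_pos":[0.5,-0.03,0],"dr":[0,0,0]},{"delta_pos":[0,0,0],"dr":[0,0,0]},{"delta_pos":[0,0,0],"dr":[0,0,0]}]'; python3 - <<'E'
from h import *
f=snap("scene","s6.png"); 
cv2.imwrite("pics/s6c.png",cv2.resize(f[200:350,230:410,::-1],None,fx=3.9,fy=3.9,interpolation=cv2.INTER_CUBIC))
E
```

```text
t: 16.2
eef_pos: [0.6061, -0.0098, 0.1754]
ee_rot: [3.122, -0.475, -0.063]
force: [0.0, 0.4, -1.5]
width: 0.0196
gripper_force: 60.0
```

View pics/s6c.png

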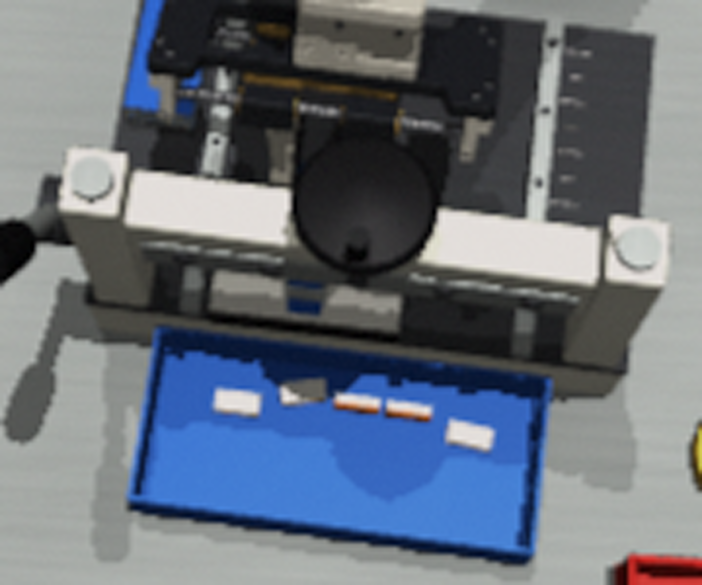

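All five trimmings are in the tray, at crop columns 237, 303, 357, 408 and 470, row ~405. Next I need a bench spot this tilt can reach.

```bash
python3 - <<'E'
from kin import *
t=np.radians(27.3)
for yaw in(0,14,28,42):
  for x in(.46,.49,.52):
    for y in(.31,.34):
      u=Rz(np.radians(yaw))[:,0]; g=np.array([x,y,0])-.0375*u
      print(yaw,x,y,[f"{ik(g+[0,0,z],toolR(np.radians(yaw),t))[0]:.3f}" for z in(.094,.15,.22)])
E
```

```text
0 0.46 0.31 ['0.055', '0.000', '0.000']
0 0.46 0.34 ['0.028', '0.000', '0.000']
0 0.49 0.31 ['0.040', '0.000', '0.000']
0 0.49 0.34 ['0.014', '0.000', '0.000']
0 0.52 0.31 ['0.022', '0.000', '0.000']
0 0.52 0.34 ['0.000', '0.000', '0.000']
14 0.46 0.31 ['0.113', '0.039', '0.000']
14 0.46 0.34 ['0.088', '0.017', '0.000']
14 0.49 0.31 ['0.093', '0.020', '0.000']
14 0.49 0.34 ['0.070', '0.000', '0.000']
14 0.52 0.31 ['0.072', '0.000', '0.000']
14 0.52 0.34 ['0.050', '0.000', '0.000']
28 0.46 0.31 ['0.113', '0.044', '0.000']
28 0.46 0.34 ['0.106', '0.033', '0.000']
28 0.49 0.31 ['0.091', '0.023', '0.000']
28 0.49 0.34 ['0.087', '0.013', '0.000']
28 0.52 0.31 ['0.073', '0.002', '0.000']
28 0.52 0.34 ['0.069', '0.000', '0.000']
42 0.46 0.31 ['0.045', '0.001', '0.000']
42 0.46 0.34 ['0.049', '0.001', '0.000']
42 0.49 0.31 ['0.028', '0.000', '0.000']
42 0.49 0.34 ['0.034', '0.000', '0.000']
42 0.52 0.31 ['0.014', '0.000', '0.000']
42 0.52 0.34 ['0.022', '0.000', '0.000']
```

```bash
python3 - <<'E'
from kin import *
t=np.radians(27.5)
for yaw in(-3.7,-15,-25):
  for x in(.46,.48,.5):
    for y in(.32,.34,.36):
      u=Rz(np.radians(yaw))[:,0]; g=np.array([x,y,0])-.0375*u
      e=[ik(g+[0,0,z],toolR(np.radians(yaw),t)) for z in(.092,.15,.22)]
      print(yaw,x,y,[f"{a[0]:.3f}" for a in e],np.round(e[0][1],2))
E
```

```text
-3.7 0.46 0.32 ['0.032', '0.000', '0.000'] [ 1.19  0.13 -1.    0.96 -0.54 -0.56]
-3.7 0.46 0.34 ['0.015', '0.000', '0.000'] [ 1.19  0.14 -1.    1.03 -0.53 -0.62]
-3.7 0.46 0.36 ['0.000', '0.000', '0.000'] [ 1.19  0.16 -1.    1.09 -0.52 -0.68]
-3.7 0.48 0.32 ['0.023', '0.000', '0.000'] [ 1.12  0.14 -1.    1.04 -0.5  -0.57]
-3.7 0.48 0.34 ['0.007', '0.000', '0.000'] [ 1.12  0.15 -1.    1.11 -0.49 -0.64]
-3.7 0.48 0.36 ['0.000', '0.000', '0.000'] [ 1.14  0.17 -0.98  1.12 -0.5  -0.66]
-3.7 0.5 0.32 ['0.013', '0.000', '0.000'] [ 1.05  0.15 -1.    1.13 -0.47 -0.59]
-3.7 0.5 0.34 ['0.000', '0.000', '0.000'] [ 1.06  0.17 -0.99  1.19 -0.47 -0.65]
-3.7 0.5 0.36 ['0.000', '0.000', '0.000'] [ 1.09  0.19 -0.96  1.14 -0.48 -0.64]
-15 0.46 0.32 ['0.000', '0.000', '0.000'] [ 1.24  0.17 -0.96  0.92 -0.62 -0.75]
-15 0.46 0.34 ['0.000', '0.000', '0.000'] [ 1.27  0.19 -0.92  0.89 -0.63 -0.74]
-15 0.46 0.36 ['0.000', '0.000', '0.000'] [ 1.29  0.22 -0.89  0.87 -0.65 -0.73]
-15 0.48 0.32 ['0.000', '0.000', '0.000'] [ 1.19  0.19 -0.94  0.95 -0.6  -0.72]
-15 0.48 0.34 ['0.000', '0.000', '0.000'] [ 1.22  0.21
[... 359 characters left out ...]
0.000', '0.000', '0.000'] [ 1.29  0.23 -0.86  0.76 -0.72 -0.8 ]
-25 0.46 0.34 ['0.000', '0.000', '0.000'] [ 1.31  0.25 -0.82  0.74 -0.74 -0.79]
-25 0.46 0.36 ['0.000', '0.000', '0.000'] [ 1.32  0.28 -0.78  0.72 -0.75 -0.78]
-25 0.48 0.32 ['0.000', '0.000', '0.000'] [ 1.24  0.24 -0.84  0.78 -0.71 -0.77]
-25 0.48 0.34 ['0.000', '0.000', '0.000'] [ 1.26  0.27 -0.8   0.76 -0.73 -0.76]
-25 0.48 0.36 ['0.000', '0.000', '0.000'] [ 1.28  0.29 -0.76  0.74 -0.74 -0.76]
-25 0.5 0.32 ['0.000', '0.000', '0.000'] [ 1.2   0.26 -0.82  0.8  -0.7  -0.74]
-25 0.5 0.34 ['0.000', '0.000', '0.000'] [ 1.22  0.28 -0.78  0.78 -0.71 -0.74]
-25 0.5 0.36 ['0.000', '0.000', '0.000'] [ 1.24  0.3  -0.74  0.76 -0.73 -0.73]
```

```bash
python3 -m handwheel '[{"delta_pos":[-0.3,0.02,0.1],"dr":[0,0,0]},{"delta_pos":[-0.5,0.03,0.1],"dr":[0,0,0]},{"delta_pos":[-0.6,0.04,0],"dr":[0,0,0]},{"delta_pos":[-0.5,0.03,0],"dr":[0,0,0]},{"delta_pos":[0,0,0.5],"dr":[0,0,0]},{"delta_pos":[0,0,0.8],"dr":[0,0,0]},{"delta_pos":[0,0,0.5],"dr":[0,0,0]},{"delta_pos":[-0.2,0.5,0],"dr":[0,0,-1]},{"delta_pos":[-0.27,0.8,0],"dr":[0,0,-1.2]},{"delta_pos":[-0.27,0.9,0],"dr":[0,0,-1.2]}]';python3 -m handwheel '[{"delta_pos":[-0.27,0.9,0],"dr":[0,0,-1.2]},{"delta_pos":[-0.27,0.9,0],"dr":[0,0,-1.2]},{"delta_pos":[-0.27,0.9,0],"dr":[0,0,-1.2]},{"delta_pos":[-0.27,0.9,0],"dr":[0,0,-1.2]},{"delta_pos":[-0.27,0.9,0],"dr":[0,0,-1.2]},{"delta_pos":[-0.27,0.9,0],"dr":[0,0,-1.2]},{"delta_pos":[-0.27,0.9,0],"dr":[0,0,-1.2]},{"delta_pos":[-0.27,0.9,0],"dr":[0,0,-1.2]},{"delta_pos":[-0.27,0.9,0],"dr":[0,0,-1.2]},{"delta_pos":[-0.2,0.9,0],"dr":[0,0,-1.2]}]'
```

```text
t: 17.25
eef_pos: [0.5257, 0.0588, 0.2356]
ee_rot: [3.123, -0.476, -0.126]
force: [0.1, -0.3, -3.8]
width: 0.0193
gripper_force: 60.0
t: 18.25
eef_pos: [0.4471, 0.3298, 0.2358]
ee_rot: [3.123, -0.475, -0.333]
force: [0.8, 0.2, -2.7]
width: 0.0193
gripper_force: 60.0
```

```bash
python3 -m handwheel '[{"delta_pos":[-0.2,0.5,0],"dr":[0,0,0]},{"delta_pos":[-0.2,0.4,-0.4],"dr":[0,0,0]},{"delta_pos":[0,0,-0.8],"dr":[0,0,0]},{"delta_pos":[0,0,-0.8],"dr":[0,0,0]},{"delta_pos":[0,0,-0.8],"dr":[0,0,0]},{"delta_pos":[0,0,-0.7],"dr":[0,0,0]},{"delta_pos":[0,0,-0.5],"dr":[0,0,0]},{"delta_pos":[0,0,-0.4],"dr":[0,0,0]},{"delta_pos":[0,0,0],"dr":[0,0,0]},{"delta_pos":[0,0,0],"dr":[0,0,0]}]'
```

```text
t: 19.25
eef_pos: [0.4363, 0.3559, 0.1042]
ee_rot: [3.122, -0.476, -0.332]
force: [-0.0, 0.5, -3.4]
width: 0.0192
gripper_force: 60.0
```

```bash
python3 -m handwheel '[{"delta_pos":[0,0,-0.15],"dr":[0,0,0]},{"delta_pos":[0,0,-0.1],"dr":[0,0,0]},{"delta_pos":[0,0,-0.03],"dr":[0,0,0]},{"delta_pos":[0,0,0],"dr":[0,0,0]}]'
```

```text
t: 19.65
eef_pos: [0.4366, 0.3575, 0.0964]
ee_rot: [3.125, -0.476, -0.332]
force: [-2.8, 1.4, 3.8]
width: 0.0196
gripper_force: 60.0
```

```bash
python3 -m handwheel '[{"delta_pos":[0,0,0],"dr":[0,0,0]},{"delta_pos":[0,0,0],"dr":[0,0,0]},{"delta_pos":[0,0,0],"dr":[0,0,0]},{"delta_pos":[0,0,0],"dr":[0,0,0]},{"delta_pos":[0,0,0],"dr":[0,0,0]},{"delta_pos":[0,0,0],"dr":[0,0,0]}]' 0; python3 -m handwheel '[{"delta_pos":[0,0,0.3],"dr":[0,0,0]},{"delta_pos":[0,0,0.6],"dr":[0,0,0]},{"delta_pos":[0,0,0.9],"dr":[0,0,0]},{"delta_pos":[0,0,0.9],"dr":[0,0,0]},{"delta_pos":[0,0,0.9],"dr":[0,0,0]},{"delta_pos":[0,0,0.9],"dr":[0,0,0]},{"delta_pos":[-0.3,0.3,0.5],"dr":[0,0,0]},{"delta_pos":[0,0,0],"dr":[0,0,0]},{"delta_pos":[0,0,0],"dr":[0,0,0]}]'; python3 - <<'E'
from h import *
np.set_printoptions(precision=4,suppress=True)
snap("scene","s7.png");snap("top","t7.png");snap("wrist","w7.png")
for c in("wrist","scene","top"):
    for n,z in(("scraper",0),("scraper_grip",.09)): print(c,n,[(onz(c,r["location"],z),round(r["conf"],2)) for r in mark_of(c,n)[:1]])
    print(c,"chips",[(np.round(r["location"]),round(r["conf"],2)) for r in find_in(c,"chip1")[:7]])
for n,p in(("rack",(478.1,301.6)),("card_stack",(359.9,286.9)),("tape_roll",(176.7,193.3)),("cassette",(447.7,192.8)),("reagent_a",0)): print(n,p,[np.round(r["location"],1) for r in mark_of("top",n if n!="rack" else "peg_rack")[:2]])
# orange left on the bed (top view) and in tray / white+orange in the scene tray
f=cv2.imread("pics/t7.png");h=cv2.cvtColor(f,cv2.COLOR_BGR2HSV)
o=(h[...,0]<20)&(h[...,1]>150)&(h[...,2]>100); print("orange on bed px",o[205:320,245:350].sum())
# sole rect
roi=np.zeros(o.shape,bool); c=proj("top",(.47,.345,.016)).astype(int); roi[c[1]-45:c[1]+45,c[0]-45:c[0]+45]=1
m=(h[...,2]>168)&(h[...,1]<12)&roi; print(m.sum(),cv2.minAreaRect(np.array([onz("top",q,.016)[:2] for q in np.argwhere(m)[:,::-1]],np.float32)))
E
```

```text
t: 20.25
eef_pos: [0.4364, 0.3561, 0.0954]
ee_rot: [3.122, -0.476, -0.332]
force: [0.1, 0.4, 0.2]
width: 0.0439
gripper_force: 0.0
t: 21.15
eef_pos: [0.427, 0.3653, 0.2455]
ee_rot: [3.123, -0.475, -0.332]
force: [-0.6, 0.0, -0.9]
width: 0.0435
gripper_force: 0.0
wrist scraper [(array([0.4713, 0.3473, 0.    ]), 0.94)]
wrist scraper_grip [(array([0.4381, 0.358 , 0.09  ]), 0.73)]
wrist chips []
scene scraper [(array([0.4685, 0.34  , 0.    ]), 0.98)]
scene scraper_grip [(array([0.4363, 0.3623, 0.09  ]), 0.73)]
scene chips [(array([333., 303.]), 0.52), (array([289., 302.]), 0.5), (array([307., 302.]), 0.47), (array([350., 313.]), 0.45)]
top scraper [(array([0.4715, 0.349 , 0.    ]), 0.96)]
top scraper_grip [(array([0.438 , 0.3558, 0.09  ]), 0.92)]
top chips []
rack (478.1, 301.6) [array([478.1, 300.6])]
card_stack (359.9, 286.9) [array([361. , 288.8])]
tape_roll (176.7, 193.3) [array([176.9, 193.4])]
cassette (447.7, 192.8) [array([446.5, 195.7])]
reagent_a 0 [array([129.1, 319.8]), array([494.4, 240.8])]
orange on bed px 5
806 ((0.4682287275791168, 0.346432626247406), (0.11978477239608765, 0.04520241171121597), 70.88448333740234)
```

```bash
python3 -c "
from station import *
print(job_done())"
```

```text
the job is handed in; nothing more can be done
None
```

All five trimmings are in the scrap tray. The scraper stands released on its sole on the bench to the left of the cutter. The job was handed in at about 21 s with no verdict shown.

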